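# Find the free-running belt idler by feel and fit it to the engine cover

### The arm

A 6-joint arm with a two-finger parallel gripper is mounted at the origin on the work surface. World frame = base frame: x ahead of the robot, y to its left, z up, the work surface at z = 0. Lengths are in m, angles in rad, forces in N, time in s.
With the tool pointing down it reaches from about 0.25 to 0.775 m from the base axis. Payload 4 kg.
Tool frame: the origin (TCP) lies on the centre line of the jaws, within the pads' length; the fingertips stand 14 mm ahead of it and the grasp point (between the pads) lies 5 mm behind it (robot.tcp_to_tips is the distance from the TCP to the fingertips, in m); z points along the fingers, y is the line along which they close (so a half turn about z gives the same grasp; the last joint's range is limited). The gripper opens to 94 mm and grips with 3 to 60 N. Pads are 16 mm wide; open, the fingers measure 119 mm over their backs; the gripper's body (75 mm by 177 mm) begins 78 mm behind the grasp point.
Start: joints at [-1.34, 0.087, 1.371, -0, 1.684, -0.103], TCP at [0.18, -0.52, 0.22] pointing down, gripper open.
Joint ranges: [-3.1, 3.1], [-0.76, 2.03], [0.27, 2.55], [-1.08, 4.22], [0.17, 2.65], [-2.57, 2.57]. Speed limits (rad/s): [2.79, 2.79, 3.14, 3.14, 3.14, 3.14].

### API

Orientations are given as [roll, pitch, yaw] about the fixed x, y, z axes, in that order (R = Rz(yaw) Ry(pitch) Rx(roll)).
In Python, from bench import robot gives the robot as it stands.
- The arm moves only by the tool carry_out, never from a script. Its argument "increments" is a list of rows, each a list of 3 entries, a list of its own where there are three numbers: the closure in counts, from 0 (fully open) to 255 (shut), then the shift along the tool's x, y, z in mm, then the turn about the tool's z in degrees. In form: [[fingers, [dx, dy, dz], twist], ...]. A call has 1 to 8 rows; each row shifts and turns the commanded pose from where the row before left it, along the tool's axes as they then stand; what a row does not reach is not made up. A row lasts 1/10 s, in which the tool goes at most 50 mm and 8.59 degrees, less where a joint would pass 70% of its speed; a pose out of reach is approached as far as the arm can. A call with a gripper value outside its range is refused whole. The fingers move at their own pace and stop on an object; the grip force is fixed at half the most. Time passes only in rows, so rows that do not move let the fingers close. It gives the time, the measured TCP pose, the force, the opening and the grip force at its end, in the units of the state.
- robot.get_obs(): the state, without advancing time (a new reading comes with each control period).
- robot.snapshot(name): name is "scene" or "top" or "wrist"; returns the picture (480x640x3 uint8, blue, green, red); there is no depth.
- robot.get_calibration(name): a dict with "vfov" (degrees; the focal length in pixels is half the picture's height over the tangent of half this angle, whatever the lens; pixels are square), "cx", "cy" (the principal point, pixels), "T" (4x4, takes a point from camera to world coordinates). Camera axes: x right, y down, z forward; pixel columns grow to the right and rows downward; lengths in m; the calibration is good to about 2 mm. A picture is of the moment at which its call begins: read the wrist's pose just before it. get_calibration takes no time and is no camera call; for the wrist camera it gives the pose at the moment of the call.
- robot.close_job(): hands the job in; it is judged then, once.
The state is a dict: "time": time; "joint_positions": joint angles; "qvel": joint speeds; "joint_torque": joint torques, N m; "tool_pos": TCP position; "ee_rot": TCP orientation; "wrist_force": force on the tool from outside, world axes, zero at the start; "wrist_torque": the same for the moment, N m; "width": finger opening in m; "finger_force": force on a finger pad.
Only numpy, scipy, OpenCV 4.12 (cv2) and the standard library are available. Lean on these libraries where they do the work, as an engineer would, in place of code of your own. Each camera call takes 0.05 s, during which the arm holds its last target. There are 200 camera calls.

### The job

Three used belt idlers lie in the parts tray; they look alike, but two have bearings that drag. Turn each pulley onward by at least an eighth of a turn and feel how it runs, then fit the one that turns freely over the two studs of the engine cover, foot fully home on both bosses, easing it on without forcing or dropping it, and leave the two dragging ones lying in their nests. Do not disturb the other things on the bench.

Things in the scene. Friction and masses are not known exactly. Their poses are not given: they have to be found in the camera images.
- parts_tray: Grey plastic tray, 150 (x) by 300 mm (y), fixed, origin under its centre, z up. Floor 5 mm thick, rim 14 mm high. Three nests 95 mm apart along y, framed by ribs 8 mm above the floor with about 2 mm play round a foot. In each lies one belt idler, long side along x. The rules call them idler_free, idler_drag_1, idler_drag_2; which lies where is not told, and only the nests' poses are given.
- nest_1 (a point): Floor centre of the nest 95 mm to -y of the middle one; axes as the tray's. The IDLER on it, heights from here: aluminium foot 110 x 44 x 10 mm with two 13 mm through holes on its long axis, 42 mm either side of the centre; above the centre a plain steel pulley, 60 mm diameter, from 16 to 40 mm, turning endlessly about z; on top, fixed to the foot, a bolt head from 42.5 to 54.5 mm. Mass about 0.45 kg.
- nest_2 (a point): Floor centre of the middle nest, with an idler like the others. A good pulley turns with almost no resistance (under 0.01 N m); a dragging one resists with 0.22 to 0.3 N m (8 to 10 N at the rim) either way and stays where it is left; gripped with 15 to 20 N it turns without slipping. The ribs keep the foot from turning with it. Turn a pulley one way only: what counts is how far it has got from its start.
- nest_3 (a point): Floor centre of the nest 95 mm to +y of the middle one, with an idler like the others. The hexagon bolt head on top of each idler is 19 mm across flats; one pair of flats faces along the foot's short side (y), the others 60 degrees on. Held by the bolt head an idler keeps its heading; held by the pulley, its foot can swing round.
- engine_cover: Cast aluminium engine timing cover lying face up, fixed, about 240 (x) by 230 mm (y), plate 20 mm thick, z up, origin at its underside. It carries a dark ribbed crank pulley (90 mm across, top of its bolt 58 mm high, at x -20 y +68 mm), a pump flange (60 mm across, 54 mm high, at x +75 y +35 mm) and, at x -30 y -45 mm, the empty idler seat with two studs. Over 50 N on it is forcing.
- seat (a point): Idler seat on the engine cover: the point midway between the two studs, level with the boss tops (24 mm above the bench). Studs 42 mm either side along this point's x, 10 mm in diameter, 28 mm tall above the bosses, the top 8 mm tapering to 4 mm. A fitted idler has the centre of its foot's underside here, long side along x, either way round, with 1.5 mm play round the studs.
- screwdriver: Bystander: screwdriver with blue handle, 200 mm long, lying along its x, between tray and cover; origin at its middle on the bench.
- socket: Bystander: steel socket standing upright, 26 mm diameter, 38 mm high; origin at the centre of its underside.
- spanner: Bystander: steel combination spanner, 190 mm long along its x, 8 mm thick, lying flat; origin at its middle underneath.
- ball_dish: Bystander: black dish with bearing balls, 96 mm diameter, 22 mm high; origin at the centre of its underside.
- ball_bearing: Bystander: plain ball bearing lying flat, 46 mm outer diameter, 19 mm bore, 14 mm high; origin at the centre of its underside.
- gasket: Bystander: dark flat gasket with three big holes, 60 x 180 x 5 mm, long side along its y; origin at the centre of its underside.
- grease_tin: Bystander: small closed tin, 60 mm diameter, 60 mm high; origin at the centre of its underside.

How it is judged:
By the outcome, as a careful person would: the job done as asked, in the order asked, and still so for the second after the job is handed in, with the robot touching nothing.
It also fails if it takes over 72 s, if anything falls off the work surface, if the arm or the gripper's body presses on something with over 40 N, if the wrist force passes 120 N, or if a joint passes its speed limit or range.

## Working session

There is one attempt and no reset: what is moved stays moved. The work goes in short steps, Python scripts to look and compute and a tool call to move; the robot and the scene stay as the last step left them, time stands still between calls to the robot, and variables do not carry over. Pictures are saved under pics/ and viewed, at most 10 in all, crops included, and the job is handed in when it is done.

Besides the shell and the picture viewer there is one more tool, called after "Request:" in YAML: its name, and indented under it one key for each argument. carry_out: Moves the arm, as the interface text tells. Its arguments: {"type":"object","properties":{"increments":{"type":"array","items":{"type":"array"}}},"required":["increments"]}

```bash
ls; mkdir -p pics; python3 - <<'E'
from bench import robot
import cv2,numpy as np
np.set_printoptions(precision=4,suppress=True)
for n in("top","scene"):
    cv2.imwrite(f"pics/{n}0.png",robot.snapshot(n)); print(n,robot.get_calibration(n))
print(robot.get_calibration("wrist"))
print(robot.get_obs())
E
```

```text
pics
top {'vfov': 50.91290098652296, 'cx': 319.57625311881054, 'cy': 246.15274179724364, 'T': array([[ 0.0252, -0.9873,  0.1572,  0.3853],
       [-0.9997, -0.0255,  0.0002, -0.0041],
       [ 0.0038, -0.1571, -0.9876,  1.177 ],
       [ 0.    ,  0.    ,  0.    ,  1.    ]])}
scene {'vfov': 57.25503347131752, 'cx': 314.0325940008397, 'cy': 235.29539508089832, 'T': array([[ 0.2181,  0.6862, -0.6939,  1.1287],
       [ 0.9757, -0.1673,  0.1413, -0.1204],
       [-0.0191, -0.7079, -0.7061,  0.6623],
       [ 0.    ,  0.    ,  0.    ,  1.    ]])}
{'vfov': 60.21823020674041, 'cx': 323.3444077144645, 'cy': 236.726345553002, 'T': array([[ 0.3287, -0.9115, -0.2472,  0.2531],
       [-0.9444, -0.3178, -0.084 , -0.4954],
       [-0.002 ,  0.2611, -0.9653,  0.3846],
       [ 0.    ,  0.    ,  0.    ,  1.    ]])}
{'time': 0.1, 'joint_positions': array([-1.3401,  0.0879,  1.3721,  0.    ,  1.6836, -0.1031]), 'qvel': array([-0.0008,  0.0007, -0.0044, -0.0004, -0.0007, -0.0025]), 'joint_torque': array([  0.0017, -34.1252, -30.3301,   0.0719,   0.0304,  -0.0001]), 'tool_pos': array([ 0.1801, -0.5192,  0.2184]), 'ee_rot': array([-3.1396, -0.0002,  0.3338]), 'wrist_force': array([ 0.097 ,  0.5779, -0.1369]), 'wrist_torque': array([0.0026, 0.0331, 0.0277]), 'finger_force': 0.0, 'width': 0.09380956652276828}
```

View pics/top0.png

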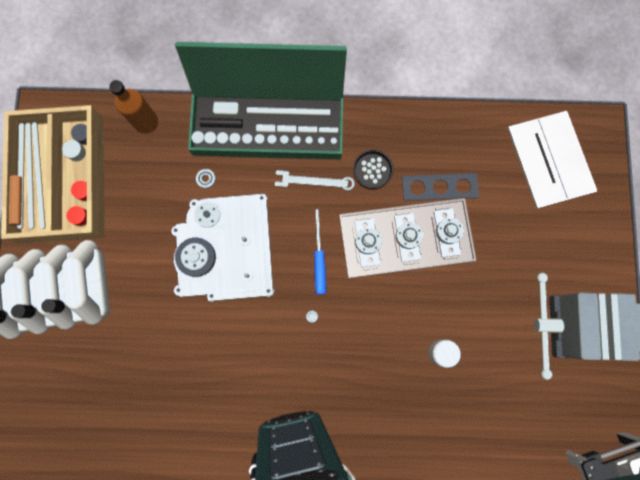

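View pics/scene0.png

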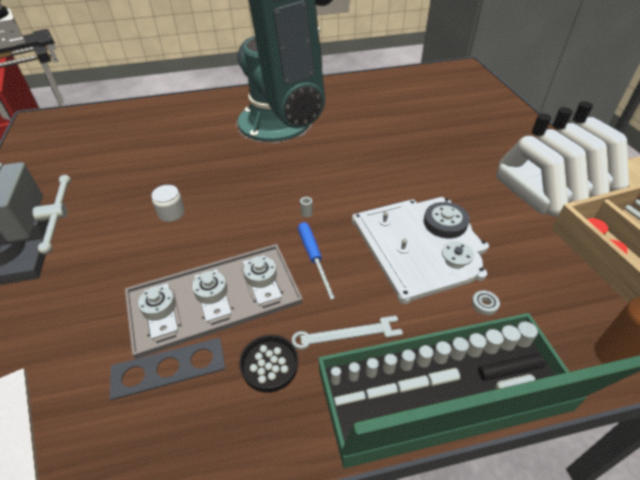

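The top view (image up = +x, left = +y) shows the tray with three idlers at about (369,239), (408,233) and (450,229). The cover's studs are at about (246,239) and (246,275). The scene view confirms the layout, with the screwdriver and socket between tray and cover. I'll take rough positions from the top view, then look from nearer with the wrist camera.

```bash
cat > h.py <<'E'
from bench import robot
import cv2,numpy as np
np.set_printoptions(precision=4,suppress=True)
def ray(c,u,v):
    f=240/np.tan(np.radians(c["vfov"]/2)); T=c["T"]
    return T[:3,3],T[:3,:3]@np.array([(u-c["cx"])/f,(v-c["cy"])/f,1])
def onz(c,u,v,z):
    o,d=ray(c,u,v); return o+d*(z-o[2])/d[2]
def proj(c,p):
    f=240/np.tan(np.radians(c["vfov"]/2)); T=c["T"]; q=T[:3,:3].T@(np.array(p)-T[:3,3])
    return np.array([c["cx"]+f*q[0]/q[2],c["cy"]+f*q[1]/q[2]])
E
python3 - <<'E'
from h import *
c=robot.get_calibration("top")
for n,u,v,z in [("n3",369,239,.06),("n2",408,233,.06),("n1",450,229,.06),("st",246,239,.052),("st",246,275,.052),("socket",312,316,.038),("tray",340,213,.014),("tray",466,199,.014),("tray",475,262,.014),("tray",348,277,.014),("tin",446,353,.06),("drv",317,210,.01),("drv",321,293,.02)]: print(n,onz(c,u,v,z))
E
```

```text
n3 [ 0.5823 -0.1146  0.06  ]
n2 [ 0.5983 -0.2023  0.06  ]
n1 [ 0.6099 -0.2972  0.06  ]
st [0.5765 0.1631 0.052 ]
st [0.4948 0.1591 0.052 ]
socket [0.4079 0.0091 0.038 ]
tray [ 0.6509 -0.05    0.014 ]
tray [ 0.6927 -0.3484  0.014 ]
tray [ 0.5424 -0.3663  0.014 ]
tray [ 0.4999 -0.0714  0.014 ]
tin [ 0.3352 -0.2843  0.06  ]
drv [0.6577 0.0045 0.01  ]
drv [ 0.4609 -0.0098  0.02  ]
```

Request:
carry_out:
  increments:
    - [0,[43,-16,-3],0]
    - [0,[43,-16,-3],0]
    - [0,[43,-16,-3],0]
    - [0,[43,-16,-3],0]
    - [0,[43,-16,-3],0]
    - [0,[43,-16,-3],0]
    - [0,[43,-16,-3],0]
    - [0,[43,-16,-3],0]

```text
time: 0.9
tool_pos: [0.4643, -0.2844, 0.2431]
ee_rot: [-3.141, 0.001, 0.334]
wrist_force: [-0.1, -0.4, -0.1]
width: 0.0941
finger_force: 0.0
```

Request:
carry_out:
  increments:
    - [0,[43,-16,0],0]
    - [0,[43,-16,0],0]
    - [0,[43,-16,0],0]
    - [0,[0,0,0],5]
    - [0,[0,0,0],5.5]
    - [0,[0,0,0],0]
    - [0,[0,0,0],0]

```text
time: 1.6
tool_pos: [0.5692, -0.1984, 0.243]
ee_rot: [-3.141, 0.001, 0.152]
wrist_force: [0.4, -0.6, 0.2]
width: 0.0941
finger_force: 0.0
```

```bash
python3 - <<'E'
from h import *
o=robot.get_obs(); c=robot.get_calibration("wrist"); im=robot.snapshot("wrist"); cv2.imwrite("pics/w1.png",im); np.save("w1.npy",c)
print({k:o[k] for k in("time","joint_positions","tool_pos","ee_rot","wrist_force","wrist_torque","width")},c["T"])
E
```

```text
{'time': 1.6, 'joint_positions': array([-0.4294,  0.2035,  1.1934, -0.0001,  1.7456,  0.989 ]), 'tool_pos': array([ 0.5692, -0.1984,  0.243 ]), 'ee_rot': array([-3.1411,  0.0008,  0.1524]), 'wrist_force': array([ 0.4291, -0.6077,  0.2049]), 'wrist_torque': array([ 0.0223,  0.0279, -0.0158]), 'width': 0.0940798740635854} [[ 0.1529 -0.9537 -0.2591  0.6456]
 [-0.9882 -0.1477 -0.0396 -0.1877]
 [-0.0005  0.2621 -0.965   0.409 ]
 [ 0.      0.      0.      1.    ]]
```

View pics/w1.png

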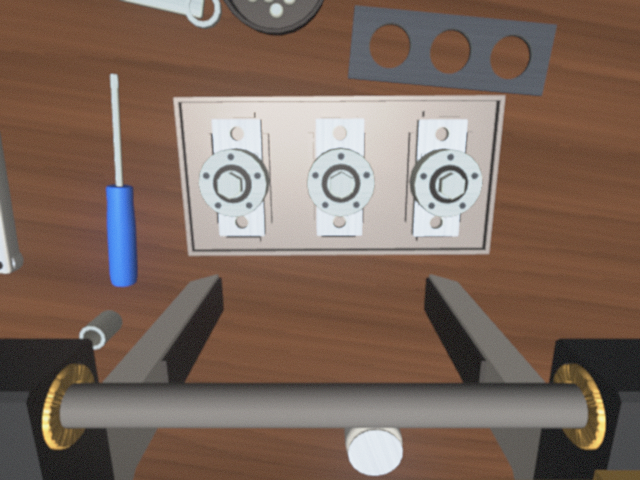

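The wrist view shows the tray upright in the frame. The pulleys are at about (233,182), (341,182) and (446,183), the foot holes at rows 134 and 222, and the tray's rim corners at (175,98), (504,96), (490,254) and (189,255).

```bash
python3 - <<'E'
from h import *
im=cv2.imread("pics/w1.png"); c=np.load("w1.npy",allow_pickle=True).item()
g=cv2.cvtColor(im,6)
ci=cv2.HoughCircles(g[100:260,180:500],cv2.HOUGH_GRADIENT_ALT,1,60,param1=150,param2=.7,minRadius=28,maxRadius=42)
ci=ci[0]+[180,100,0]; ci=ci[ci[:,0].argsort()]; 
for u,v,r in ci: print("pulley",u,v,r,onz(c,u,v,.045), "r_m",r*.37/415)
ho=cv2.HoughCircles(g[100:260,180:500],cv2.HOUGH_GRADIENT_ALT,1,8,param1=150,param2=.6,minRadius=5,maxRadius=16)
print(None if ho is None else [(a,onz(c,a[0],a[1],.0595 if a[1]<200 and a[1]>160 else .015)) for a in ho[0]+[180,100,0]])
for n,a,b in(("n3",(237,134),(242,222)),("n2",(340,134),(340,222)),("n1",(442,134),(437,222))):
    p,q=onz(c,*a,.015),onz(c,*b,.015); print(n,"holes mid",(p+q)/2,np.linalg.norm(p-q),np.arctan2(*(p-q)[1::-1]))
for n,a in(("n3",(235,183)),("n2",(341,183)),("n1",(452,183))): print(n,"bolt",onz(c,*a,.0595))
t=[onz(c,*a,.014) for a in((175,98),(504,96),(490,254),(189,255))]
print("tray",np.mean(t,0),[np.linalg.norm(t[i]-t[i-1]) for i in range(4)],np.arctan2(*(t[0]-t[3])[1::-1]),np.arctan2(-(t[0]-t[1])[0],(t[0]-t[1])[1]))
E
```

```text
pulley 231.0 182.0 34.62339782714844 [ 0.5848 -0.1147  0.045 ] r_m 0.030869053484445595
pulley 342.0 184.0 34.43077850341797 [ 0.598  -0.2115  0.045 ] r_m 0.03069732059340879
pulley 446.0 185.0 34.460819244384766 [ 0.6111 -0.3022  0.045 ] r_m 0.0307241039046322
[(array([450.    , 184.    ,  13.2333]), array([ 0.6139, -0.3008,  0.0595])), (array([231.    , 184.    ,  13.0175]), array([ 0.5855, -0.1178,  0.0595])), (array([341.    , 183.    ,  13.6374]), array([ 0.6006, -0.2096,  0.0595])), (array([339.    , 133.    ,   9.0844]), array([ 0.6402, -0.203 ,  0.015 ])), (array([236.    , 133.    ,   8.9753]), array([ 0.6256, -0.1089,  0.015 ]))]
n3 holes mid [ 0.5836 -0.1165  0.015 ] 0.08347958331375319 0.157373999882714
n2 holes mid [ 0.5983 -0.2108  0.015 ] 0.08347410567247147 0.16406539229032693
n1 holes mid [ 0.6127 -0.3042  0.015 ] 0.08347156723459663 0.17012140173319298
n3 bolt [ 0.5869 -0.121   0.0595]
n2 bolt [ 0.6006 -0.2096  0.0595]
n1 bolt [ 0.6149 -0.3023  0.0595]
tray [ 0.5976 -0.2104  0.014 ] [np.float64(0.14929047167774956), np.float64(0.2980408895091566), np.float64(0.1499408712468121), np.float64(0.30119001797887435)] 0.15347493617055938 0.15926173197048032
```

Request:
carry_out:
  increments:
    - [54,[27,16,0],0]
    - [54,[0,0,45],0]
    - [54,[0,0,45],0]
    - [54,[0,0,45],0]
    - [54,[0,0,40],0]
    - [54,[0,0,20],0]
    - [54,[0,0,15],0]
    - [54,[0,0,0],0]

```text
time: 2.45
tool_pos: [0.5969, -0.2099, 0.031]
ee_rot: [-3.139, 0.004, 0.151]
wrist_force: [-0.7, -0.4, -0.0]
width: 0.074
finger_force: 0.0
```

Request:
carry_out:
  increments:
    - [120,[0,0,0],0]
    - [160,[0,0,0],0]
    - [160,[0,0,0],0]
    - [160,[0,0,0],0]

```text
time: 2.85
tool_pos: [0.5997, -0.2102, 0.0358]
ee_rot: [3.14, -0.003, 0.151]
wrist_force: [-0.9, 1.7, 5.0]
width: 0.059
finger_force: 30.0
```

```bash
python3 - <<'E'
from h import *
o=robot.get_obs(); print({k:o[k] for k in("time","joint_positions","tool_pos","ee_rot","wrist_force","wrist_torque","width","finger_force")})
cv2.imwrite("pics/w2.png",robot.snapshot("wrist"))
E
```

```text
{'time': 2.85, 'joint_positions': array([-0.4267,  0.3699,  1.4026,  0.0008,  1.3657,  0.9932]), 'tool_pos': array([ 0.5997, -0.2102,  0.0358]), 'ee_rot': array([ 3.1404, -0.0033,  0.1508]), 'wrist_force': array([-0.9378,  1.7392,  5.0404]), 'wrist_torque': array([0.4701, 0.1458, 0.026 ]), 'width': 0.05898596031370627, 'finger_force': 30.001991987228394}
```

View pics/w2.png

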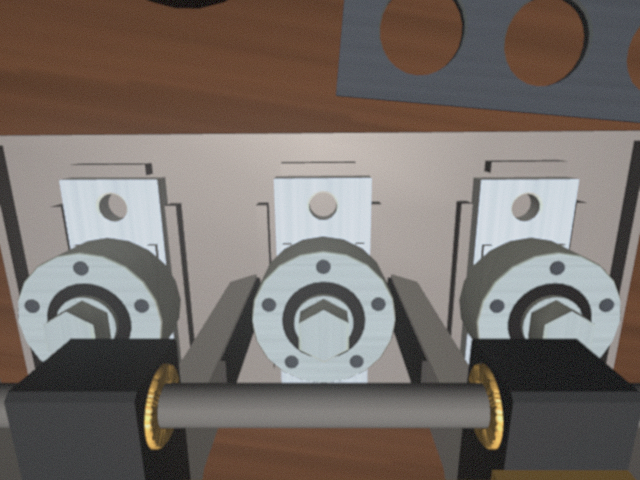

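The pulley of nest 2 is centred between the pads at about (323,315), with its foot square in the nest. I'll turn it now and read the moment.

Request:
carry_out:
  increments:
    - [160,[0,0,0],-7]
    - [160,[0,0,0],-7]
    - [160,[0,0,0],-7]
    - [160,[0,0,0],-7]
    - [160,[0,0,0],-7]

```text
time: 3.4
tool_pos: [0.5992, -0.2091, 0.0358]
ee_rot: [3.141, -0.002, 0.766]
wrist_force: [-2.7, 5.8, 8.3]
width: 0.0589
finger_force: 30.0
```

```bash
cat > s.py <<'E'
from h import *
o=robot.get_obs(); print({k:o[k] for k in("time","tool_pos","ee_rot","wrist_force","wrist_torque","joint_torque","width","finger_force")})
E
python3 s.py
```

```text
{'time': 3.4, 'tool_pos': array([ 0.5992, -0.2091,  0.0358]), 'ee_rot': array([ 3.1413, -0.0025,  0.766 ]), 'wrist_force': array([-2.7443,  5.7614,  8.2832]), 'wrist_torque': array([ 0.9147,  0.3586, -0.2732]), 'joint_torque': array([ -2.176 , -39.0948, -26.6284,  -1.1538,  -1.4404,   0.6943]), 'width': 0.05893831969836455, 'finger_force': 30.000344216823578}
```

Request:
carry_out:
  increments:
    - [160,[0,0,0],-7]
    - [160,[0,0,0],-7]
    - [160,[0,0,0],-7]
    - [160,[0,0,0],-7]
    - [160,[0,0,0],-7]

```text
time: 3.9
tool_pos: [0.5981, -0.2085, 0.0357]
ee_rot: [-3.141, -0.002, 1.377]
wrist_force: [-5.9, 7.0, 9.3]
width: 0.0588
finger_force: 30.0
```

```bash
python3 s.py
```

```text
{'time': 3.9, 'tool_pos': array([ 0.5981, -0.2085,  0.0357]), 'ee_rot': array([-3.1405, -0.0025,  1.377 ]), 'wrist_force': array([-5.9371,  7.0097,  9.2661]), 'wrist_torque': array([ 1.0286,  0.8101, -0.2672]), 'joint_torque': array([ -2.1774, -38.0067, -27.2767,  -1.118 ,  -2.3437,   0.6918]), 'width': 0.05882338110051524, 'finger_force': 30.000358521938324}
```

Nest 2 drags: −0.27 N m, steady over both halves of the 70° turn. I'll release it and go to nest 3.

Request:
carry_out:
  increments:
    - [54,[0,0,0],0]
    - [54,[0,0,0],0]
    - [54,[0,0,-10],0]
    - [54,[0,0,-40],0]
    - [54,[0,0,-15],0]
    - [54,[0,0,0],0]
    - [54,[0,0,0],0]

```text
time: 4.6
tool_pos: [0.5985, -0.2103, 0.0983]
ee_rot: [3.141, 0.0, 1.372]
wrist_force: [0.9, 0.0, -0.0]
width: 0.074
finger_force: 0.0
```

```bash
python3 s.py; python3 - <<'E'
from h import *
o=robot.get_obs();y=o["ee_rot"][2];p=o["tool_pos"]
d=np.array([.583,-.116])-p[:2]; print(d@[np.cos(y),np.sin(y)],d@[np.sin(y),-np.cos(y)])
E
```

```text
{'time': 4.6, 'tool_pos': array([ 0.5985, -0.2103,  0.0983]), 'ee_rot': array([3.1413, 0.0003, 1.3719]), 'wrist_force': array([ 0.8781,  0.0325, -0.0342]), 'wrist_torque': array([-0.0578, -0.0637,  0.0219]), 'joint_torque': array([  0.0002, -44.3068, -30.3961,   0.0698,  -0.0095,   0.003 ]), 'width': 0.07397868378102092, 'finger_force': 0.0}
0.08939651410067302 -0.033834209611178535
```

Request:
carry_out:
  increments:
    - [54,[45,-17,0],0]
    - [54,[44,-17,0],0]
    - [54,[0,0,0],0]
    - [54,[0,0,35],0]
    - [54,[0,0,20],0]
    - [54,[0,0,9],0]
    - [54,[0,0,0],0]
    - [54,[0,0,0],0]

```text
time: 5.4
tool_pos: [0.583, -0.1167, 0.0346]
ee_rot: [3.141, 0.0, 1.372]
wrist_force: [1.3, -0.1, 0.6]
width: 0.0742
finger_force: 0.0
```

Request:
carry_out:
  increments:
    - [120,[0,0,0],0]
    - [160,[0,0,0],0]
    - [160,[0,0,0],0]
    - [160,[0,0,0],0]

```text
time: 5.8
tool_pos: [0.5828, -0.1165, 0.0355]
ee_rot: [3.141, 0.001, 1.372]
wrist_force: [-2.5, 0.2, 4.6]
width: 0.0584
finger_force: 30.0
```

Request:
carry_out:
  increments:
    - [160,[0,0,0],7]
    - [160,[0,0,0],7]
    - [160,[0,0,0],7]
    - [160,[0,0,0],7]
    - [160,[0,0,0],7]

```text
time: 6.3
tool_pos: [0.5821, -0.1161, 0.0355]
ee_rot: [-3.141, 0.001, 0.756]
wrist_force: [-4.3, 0.6, 5.5]
width: 0.0588
finger_force: 30.0
```

```bash
python3 s.py
```

```text
{'time': 6.3, 'tool_pos': array([ 0.5821, -0.1161,  0.0355]), 'ee_rot': array([-3.1407,  0.0008,  0.7564]), 'wrist_force': array([-4.2599,  0.5501,  5.5244]), 'wrist_torque': array([ 0.1195,  0.7491, -0.0071]), 'joint_torque': array([ -0.1204, -36.817 , -27.4523,   0.1887,  -1.5372,  -0.9959]), 'width': 0.058829024174449414, 'finger_force': 29.995898008346558}
```

Request:
carry_out:
  increments:
    - [160,[0,0,0],7]
    - [160,[0,0,0],7]
    - [160,[0,0,0],7]
    - [160,[0,0,0],7]
    - [160,[0,0,0],7]

```text
time: 6.8
tool_pos: [0.5818, -0.1153, 0.0355]
ee_rot: [-3.14, 0.002, 0.146]
wrist_force: [-5.3, 2.8, 6.4]
width: 0.0589
finger_force: 30.0
```

```bash
python3 s.py
```

```text
{'time': 6.8, 'tool_pos': array([ 0.5818, -0.1153,  0.0355]), 'ee_rot': array([-3.1399,  0.0018,  0.1458]), 'wrist_force': array([-5.3184,  2.7676,  6.3829]), 'wrist_torque': array([0.4584, 0.9745, 0.0166]), 'joint_torque': array([ -1.0169, -36.4598, -27.7252,  -0.2509,  -1.9838,  -0.9967]), 'width': 0.05889217787228458, 'finger_force': 29.99603569507599}
```

Nest 3 shows only about 0.01 N m, so it seems free. Nest 1 next.

Request:
carry_out:
  increments:
    - [54,[0,0,0],0]
    - [54,[0,0,0],0]
    - [54,[0,0,-10],0]
    - [54,[0,0,-40],0]
    - [54,[0,0,-15],0]
    - [54,[0,0,0],0]
    - [54,[0,0,0],0]

```text
time: 7.5
tool_pos: [0.5828, -0.1162, 0.0993]
ee_rot: [3.141, -0.0, 0.151]
wrist_force: [-0.4, 0.6, -0.1]
width: 0.0741
finger_force: 0.0
```

```bash
python3 s.py; python3 - <<'E'
from h import *
o=robot.get_obs();y=o["ee_rot"][2];p=o["tool_pos"]
d=np.array([.613,-.304])-p[:2]; print(d@[np.cos(y),np.sin(y)],d@[np.sin(y),-np.cos(y)])
E
```

```text
{'time': 7.5, 'tool_pos': array([ 0.5828, -0.1162,  0.0993]), 'ee_rot': array([ 3.1413, -0.0003,  0.1508]), 'wrist_force': array([-0.4069,  0.5873, -0.1012]), 'wrist_torque': array([0.0295, 0.0262, 0.0411]), 'joint_torque': array([  0.0055, -40.5193, -30.2867,   0.0483,  -0.1086,  -0.0018]), 'width': 0.07414699990880005, 'finger_force': 0.0}
0.0016785808772148492 0.19017427478629792
```

Request:
carry_out:
  increments:
    - [54,[1,48,0],0]
    - [54,[1,48,0],0]
    - [54,[0,47,0],0]
    - [54,[0,47,0],0]
    - [54,[0,0,0],0]
    - [54,[0,0,35],0]
    - [54,[0,0,20],0]
    - [54,[0,0,10],0]

```text
time: 8.3
tool_pos: [0.6106, -0.3017, 0.0292]
ee_rot: [-3.136, 0.006, 0.151]
wrist_force: [0.3, -0.5, -0.5]
width: 0.0738
finger_force: 0.0
```

Request:
carry_out:
  increments:
    - [54,[0,0,0],0]
    - [120,[0,0,0],0]
    - [160,[0,0,0],0]
    - [160,[0,0,0],0]
    - [160,[0,0,0],0]

```text
time: 8.8
tool_pos: [0.6141, -0.3036, 0.0363]
ee_rot: [3.141, -0.002, 0.151]
wrist_force: [-0.2, 1.5, 2.7]
width: 0.0586
finger_force: 30.0
```

Request:
carry_out:
  increments:
    - [160,[0,0,0],-7]
    - [160,[0,0,0],-7]
    - [160,[0,0,0],-7]
    - [160,[0,0,0],-7]
    - [160,[0,0,0],-7]

```text
time: 9.3
tool_pos: [0.6134, -0.3023, 0.0363]
ee_rot: [-3.14, -0.002, 0.766]
wrist_force: [-1.3, 5.2, 4.8]
width: 0.0584
finger_force: 30.0
```

```bash
python3 s.py
```

```text
{'time': 9.3, 'tool_pos': array([ 0.6134, -0.3023,  0.0363]), 'ee_rot': array([-3.1403, -0.002 ,  0.7663]), 'wrist_force': array([-1.3056,  5.1858,  4.7968]), 'wrist_torque': array([ 0.9503,  0.3973, -0.2342]), 'joint_torque': array([ -2.2803, -44.7782, -28.3419,  -1.0368,  -1.6149,   0.7691]), 'width': 0.05839357576413175, 'finger_force': 29.999982118606567}
```

Request:
carry_out:
  increments:
    - [160,[0,0,0],-7]
    - [160,[0,0,0],-7]
    - [160,[0,0,0],-7]
    - [160,[0,0,0],-7]
    - [160,[0,0,0],-7]

```text
time: 9.8
tool_pos: [0.612, -0.3016, 0.0363]
ee_rot: [-3.138, -0.003, 1.377]
wrist_force: [-7.2, 6.5, 7.5]
width: 0.0587
finger_force: 30.0
```

```bash
python3 s.py
```

```text
{'time': 9.8, 'tool_pos': array([ 0.612 , -0.3016,  0.0363]), 'ee_rot': array([-3.1381, -0.0033,  1.3772]), 'wrist_force': array([-7.2347,  6.4777,  7.5353]), 'wrist_torque': array([ 1.1678,  0.8767, -0.2426]), 'joint_torque': array([ -1.8655, -43.3033, -29.1675,  -0.8862,  -2.8657,   0.7615]), 'width': 0.05868379327715117, 'finger_force': 29.999871253967285}
```

Nest 1 drags as well (−0.24 N m), so the free idler is in nest 3. Before lifting it I'll look at the seat from close by with empty hands.

Request:
carry_out:
  increments:
    - [54,[0,0,0],0]
    - [54,[0,0,0],0]
    - [54,[0,0,-10],0]
    - [54,[0,0,-40],0]
    - [54,[0,0,-15],0]
    - [54,[0,0,-10],0]
    - [54,[0,0,-15],8.4]
    - [54,[0,0,-15],8.4]

```text
time: 10.6
tool_pos: [0.6128, -0.3036, 0.139]
ee_rot: [-3.14, 0.0, 1.073]
wrist_force: [-0.3, -0.3, -0.7]
width: 0.0741
finger_force: 0.0
```

Request:
carry_out:
  increments:
    - [54,[0,0,-15],8.4]
    - [54,[0,0,-15],8.4]
    - [54,[0,0,-15],8.4]
    - [54,[0,0,-15],8.4]
    - [54,[0,0,-10],8.4]
    - [54,[0,0,0],8.4]
    - [54,[0,0,0],8.4]
    - [54,[0,0,0],0]

```text
time: 11.4
tool_pos: [0.613, -0.3038, 0.2087]
ee_rot: [-3.141, 0.001, 0.053]
wrist_force: [0.5, -0.3, -0.1]
width: 0.0743
finger_force: 0.0
```

Request:
carry_out:
  increments:
    - [54,[-8,-47,0],0]
    - [54,[-8,-47,0],0]
    - [54,[-8,-47,0],0]
    - [54,[-8,-47,0],0]
    - [54,[-8,-47,0],0]

```text
time: 11.9
tool_pos: [0.56, -0.0695, 0.2089]
ee_rot: [-3.141, 0.001, 0.056]
wrist_force: [-0.1, 0.9, 0.3]
width: 0.0742
finger_force: 0.0
```

Request:
carry_out:
  increments:
    - [54,[-8,-47,0],0]
    - [54,[-8,-47,0],0]
    - [54,[-8,-47,0],0]
    - [54,[-8,-47,0],0]
    - [54,[-8,-47,0],0]
    - [54,[0,0,0],0]
    - [54,[0,0,0],0]

```text
time: 12.6
tool_pos: [0.5081, 0.1621, 0.209]
ee_rot: [3.141, 0.001, 0.058]
wrist_force: [-0.4, -0.0, 0.4]
width: 0.074
finger_force: 0.0
```

```bash
python3 - <<'E'
from h import *
o=robot.get_obs(); c=robot.get_calibration("wrist"); im=robot.snapshot("wrist"); cv2.imwrite("pics/w3.png",im); np.save("w3.npy",c)
print({k:o[k] for k in("time","joint_positions","tool_pos","ee_rot")})
E
```

```text
{'time': 12.6, 'joint_positions': array([ 0.2031,  0.0528,  1.4279, -0.0008,  1.6616,  1.7162]), 'tool_pos': array([0.5081, 0.1621, 0.209 ]), 'ee_rot': array([3.1407, 0.0005, 0.0576])}
```

View pics/w3.png

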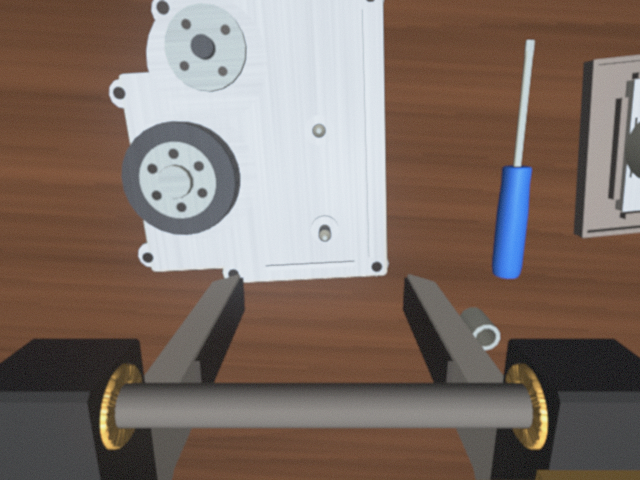

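The cover is in view: studs near (319,130) and (325,233), crank pulley at (181,178). I'll zoom in on the studs.

```bash
python3 - <<'E'
from h import *
im=cv2.imread("pics/w3.png")
a=cv2.resize(im[105:155,294:344],None,fx=8,fy=8,interpolation=cv2.INTER_CUBIC);b=cv2.resize(im[205:255,300:350],None,fx=8,fy=8,interpolation=cv2.INTER_CUBIC)
cv2.imwrite("pics/w3c.png",np.hstack([a,b]))
E
```

```text
(no output)
```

View pics/w3c.png

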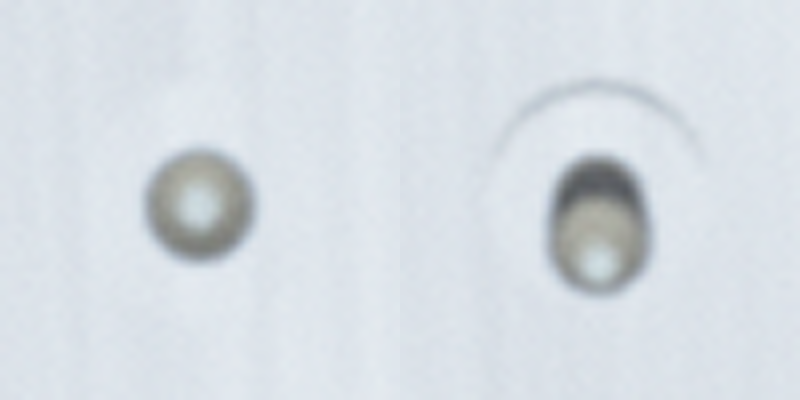

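```bash
python3 - <<'E'
from h import *
c=np.load("w3.npy",allow_pickle=True).item()
p,q=onz(c,318.3,130.3,.052),onz(c,324.3,237.3,.052)
print(p,q,(p+q)/2,np.linalg.norm(p-q),np.arctan2(*(p-q)[1::-1]))
# full stud body: A disc centre near z=.040; B base top edge
print(onz(c,318.5,130.3,.044), onz(c,324.3,229,.024))
# crank bolt and flange vs. local layout
for u,v,z in((181,182,.058),(202,46,.054)): print(onz(c,u,v,z))
# n3 re-check from here? transform target of nest 3 relative
o=robot.get_obs(); y=o["ee_rot"][2]; d=np.array([.583,-.116])-o["tool_pos"][:2]; print(y,d@[np.cos(y),np.sin(y)],d@[np.sin(y),-np.cos(y)])
E
```

```text
[0.5807 0.1692 0.052 ] [0.4972 0.1597 0.052 ] [0.5389 0.1644 0.052 ] 0.0839973190844805 0.11342134801445444
[0.5806 0.1691 0.044 ] [0.4971 0.1596 0.024 ]
[0.5363 0.272  0.058 ]
[0.6341 0.2554 0.054 ]
0.05505803636664708 0.059213329218057074 0.2807755759227778
```

Stud spacing measures 84.0 mm as it must, so the seat is at (0.539, 0.164) with yaw 0.113. Next I'll re-look at nest 3 before grasping the bolt head.

Request:
carry_out:
  increments:
    - [54,[5,46,0],0]
    - [54,[5,47,0],0]
    - [54,[5,47,0],0]
    - [54,[5,47,0],0]
    - [54,[5,47,0],0]
    - [54,[4,46,0],0]
    - [54,[0,0,0],-5.9]
    - [54,[0,0,0],0]

```text
time: 13.45
tool_pos: [0.5516, -0.1202, 0.2088]
ee_rot: [-3.141, 0.001, 0.151]
wrist_force: [0.5, 0.1, -0.4]
width: 0.074
finger_force: 0.0
```

Request:
carry_out:
  increments:
    - [54,[0,0,0],0]
    - [54,[0,0,0],0]

```text
time: 13.65
tool_pos: [0.5521, -0.1166, 0.2095]
ee_rot: [3.142, -0.0, 0.155]
wrist_force: [-0.3, 0.1, -0.5]
width: 0.0743
finger_force: 0.0
```

```bash
python3 - <<'E'
from h import *
o=robot.get_obs(); c=robot.get_calibration("wrist"); im=robot.snapshot("wrist"); np.save("w4.npy",c)
print({k:o[k] for k in("time","tool_pos","ee_rot")})
u,v=proj(c,[.583,-.116,.05]).astype(int); print(u,v)
x0,y0=u-100,v-80; cv2.imwrite("pics/w4c.png",cv2.resize(im[y0:y0+150,x0:x0+200],None,fx=4,fy=4,interpolation=cv2.INTER_CUBIC)); print(x0,y0)
E
```

```text
{'time': 13.65, 'tool_pos': array([ 0.5521, -0.1166,  0.2095]), 'ee_rot': array([ 3.1415, -0.    ,  0.1549])}
327 185
227 105
```

View pics/w4c.png

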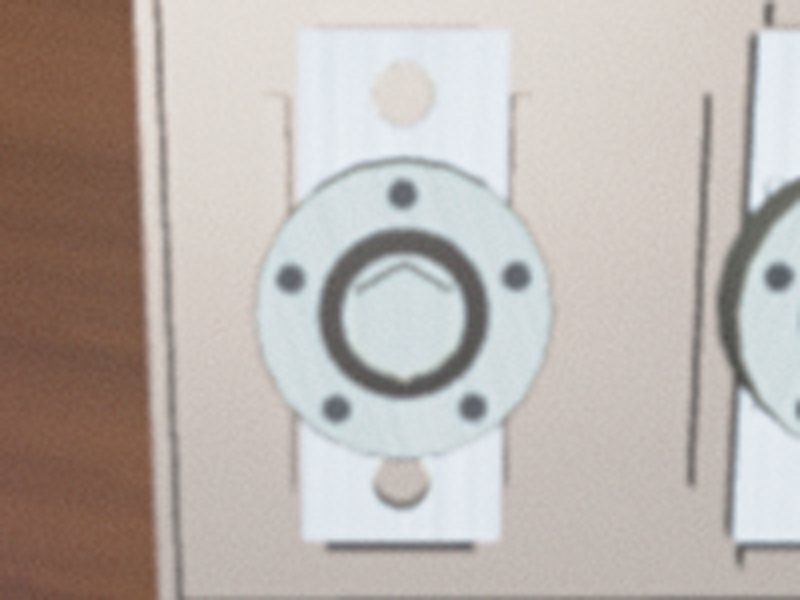

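Nest 3 close up: pulley disc centre at crop (405,308), foot corners at (299,29), (511,29), (500,541) and (304,541), bolt head centred and the foot square in its nest.

```bash
python3 - <<'E'
from h import *
c=np.load("w4.npy",allow_pickle=True).item()
P=lambda x,y,z:onz(c,227+(x+.5)/4-.5,105+(y+.5)/4-.5,z)
t=[P(*a,.015) for a in((299,29),(511,29),(500,541),(304,541))]
print("foot",np.mean(t,0),[np.linalg.norm(t[i]-t[i-1]) for i in range(4)],np.arctan2(*(t[0]-t[3])[1::-1]),np.arctan2(*(t[1]-t[2])[1::-1]))
print("pulley",P(405,308,.045),"bolt",P(405,322,.0595),"hole",P(403,93,.015))
b=P(405,308,.045)
o=robot.get_obs(); y=o["ee_rot"][2]; d=b[:2]-o["tool_pos"][:2]; print(y,d@[np.cos(y),np.sin(y)],d@[np.sin(y),-np.cos(y)])
E
```

```text
foot [ 0.5843 -0.1163  0.015 ] [np.float64(0.11089980079493364), np.float64(0.04423294547071985), np.float64(0.1108999439645756), np.float64(0.04432511321902289)] 0.15238324496979047 0.15321434335221243
pulley [ 0.5855 -0.1161  0.045 ] bolt [ 0.5847 -0.1161  0.0595] hole [ 0.6263 -0.1094  0.015 ]
0.1557807371866866 0.03297175028392404 0.004987371371673071
```

Request:
carry_out:
  increments:
    - [147,[33,5,0],0]
    - [147,[0,0,30],0]
    - [147,[0,0,40],0]
    - [147,[0,0,40],0]
    - [147,[0,0,20],0]
    - [147,[0,0,10],0]
    - [147,[0,0,7],0]
    - [147,[0,0,0],0]

```text
time: 14.5
tool_pos: [0.5859, -0.1162, 0.0627]
ee_rot: [3.141, -0.0, 0.156]
wrist_force: [-0.9, -0.8, 0.4]
width: 0.04
finger_force: 0.0
```

Request:
carry_out:
  increments:
    - [147,[0,0,0],0]
    - [200,[0,0,0],0]
    - [255,[0,0,0],0]
    - [255,[0,0,0],0]
    - [255,[0,0,0],0]
    - [255,[0,0,0],0]

```text
time: 15.1
tool_pos: [0.586, -0.1158, 0.0634]
ee_rot: [-3.141, -0.001, 0.156]
wrist_force: [-0.7, 4.1, 4.3]
width: 0.0184
finger_force: 30.0
```

```bash
python3 s.py
```

```text
{'time': 15.1, 'tool_pos': array([ 0.586 , -0.1158,  0.0634]), 'ee_rot': array([-3.1406, -0.0013,  0.156 ]), 'wrist_force': array([-0.6885,  4.1061,  4.2537]), 'wrist_torque': array([ 0.7671,  0.1807, -0.0253]), 'joint_torque': array([ -2.1664, -37.2893, -27.2111,  -1.118 ,  -0.7103,  -0.0139]), 'width': 0.018431833523892445, 'finger_force': 29.981739767899853}
```

Request:
carry_out:
  increments:
    - [255,[0,0,-3],0]
    - [255,[0,0,-6],0]
    - [255,[0,0,-11],0]
    - [255,[0,0,-20],0]
    - [255,[0,0,-20],0]
    - [255,[0,0,-20],0]
    - [255,[0,0,-10],0]
    - [255,[0,0,0],0]

```text
time: 15.9
tool_pos: [0.5867, -0.1171, 0.1547]
ee_rot: [3.139, -0.004, 0.156]
wrist_force: [-0.0, -0.2, -4.8]
width: 0.0186
finger_force: 30.0
```

Request:
carry_out:
  increments:
    - [255,[0,-20,0],0]
    - [255,[0,-38,0],0]
    - [255,[0,-42,0],0]
    - [255,[0,-42,0],0]
    - [255,[0,-42,0],0]
    - [255,[0,-42,0],0]
    - [255,[-1,-38,0],0]
    - [255,[-1,-20,0],0]

```text
time: 16.7
tool_pos: [0.5378, 0.1666, 0.1507]
ee_rot: [-3.14, 0.003, 0.159]
wrist_force: [-0.2, 0.1, -5.4]
width: 0.0184
finger_force: 30.0
```

Request:
carry_out:
  increments:
    - [255,[0,0,0],2.4]
    - [255,[0,0,0],0]
    - [255,[0,0,0],0]
    - [255,[0,0,0],0]

```text
time: 17.1
tool_pos: [0.5395, 0.163, 0.1518]
ee_rot: [3.141, 0.001, 0.113]
wrist_force: [-0.7, -0.6, -4.7]
width: 0.0186
finger_force: 30.0
```

```bash
python3 - <<'E'
from h import *
o=robot.get_obs(); c=robot.get_calibration("wrist"); im=robot.snapshot("wrist"); np.save("w5.npy",c); cv2.imwrite("pics/w5.png",im)
print({k:o[k] for k in("time","tool_pos","ee_rot","wrist_force","wrist_torque","width")})
E
```

```text
{'time': 17.1, 'tool_pos': array([0.5395, 0.163 , 0.1518]), 'ee_rot': array([3.1413, 0.0011, 0.1134]), 'wrist_force': array([-0.7134, -0.5841, -4.6948]), 'wrist_torque': array([ 0.0219,  0.018 , -0.0223]), 'width': 0.018615598198668377}
```

View pics/w5.png

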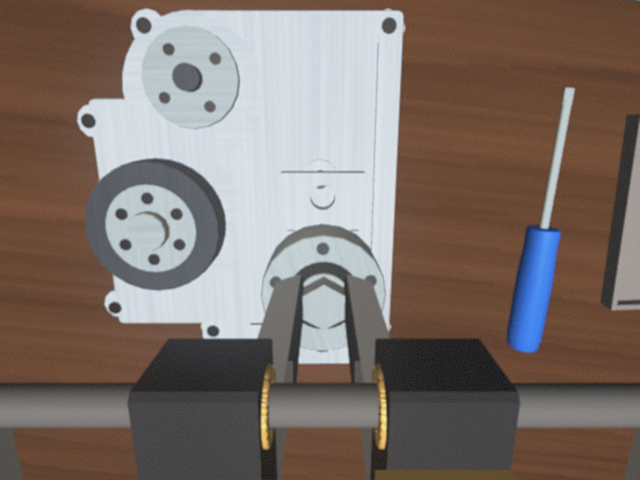

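The idler is held level by the bolt head, with its front foot hole at about (322,193) above the front stud. I'll descend to just over the stud tips and check the alignment there.

Request:
carry_out:
  increments:
    - [255,[0.5,-1.5,0],0]
    - [255,[0,0,12],0]
    - [255,[0,0,12],0]
    - [255,[0,0,9],0]
    - [255,[0,0,0],0]
    - [255,[0,0,0],0]
    - [255,[0,0,0],0]

```text
time: 17.85
tool_pos: [0.5403, 0.1653, 0.1199]
ee_rot: [-3.142, -0.001, 0.114]
wrist_force: [0.4, 0.1, -5.2]
width: 0.0186
finger_force: 30.0
```

```bash
python3 - <<'E'
from h import *
o=robot.get_obs(); c=robot.get_calibration("wrist"); im=robot.snapshot("wrist"); np.save("w6.npy",c); cv2.imwrite("pics/w6.png",im)
print({k:o[k] for k in("time","tool_pos","ee_rot","wrist_force","wrist_torque","width")})
z=o["tool_pos"][2]-.0584; print("foot bottom",z)
u,v=proj(c,[.5807,.1692,.052]); print("stud tip px",u,v)
y=o["ee_rot"][2]; h=o["tool_pos"]+np.array([np.cos(y),np.sin(y),0])*.041; h[2]=z+.010; a,b=proj(c,h); print("hole top px",a,b)
x0,y0=int(a)-40,int(b)-35; print(x0,y0)
cv2.imwrite("pics/w6c.png",cv2.resize(im[y0:y0+60,x0:x0+80],None,fx=8,fy=8,interpolation=cv2.INTER_CUBIC))
E
```

```text
{'time': 17.85, 'tool_pos': array([0.5403, 0.1653, 0.1199]), 'ee_rot': array([-3.1416, -0.001 ,  0.1139]), 'wrist_force': array([ 0.3985,  0.1298, -5.2487]), 'wrist_torque': array([-0.0172,  0.0532, -0.02  ]), 'width': 0.018595559286098667}
foot bottom 0.06150955230128136
stud tip px 323.007515534956 191.21145174469677
hole top px 321.5607237746061 196.17816193266395
281 161
```

View pics/w6c.png

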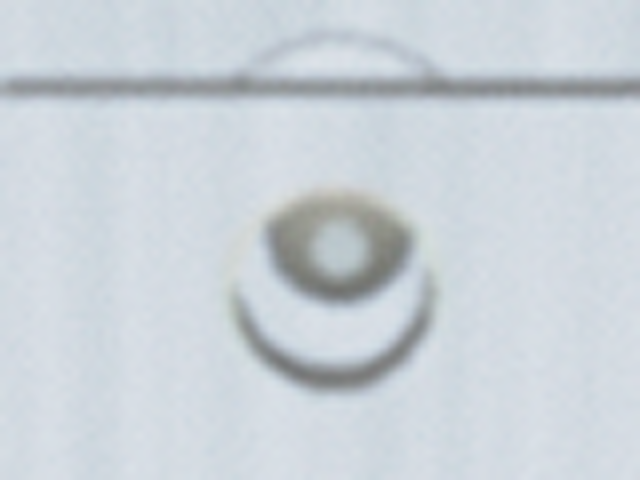

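The stud tip shows through the front hole: tip at crop (340,248), hole's upper rim centred at crop (334,290).

```bash
python3 - <<'E'
from h import *
c=np.load("w6.npy",allow_pickle=True).item()
P=lambda x,y,z:onz(c,281+(x+.5)/8-.5,161+(y+.5)/8-.5,z)
h=P(333.5,290,.0715); s=P(340,248,.052); print(h,s)
print("hole dia",P(437,290,.0715)-P(230,290,.0715))
y=.1139; d=(s-h)[:2]; print(d@[np.cos(y),np.sin(y)]*1000,d@[np.sin(y),-np.cos(y)]*1000)
E
```

```text
[0.5807 0.1696 0.0715] [0.5805 0.1691 0.052 ]
hole dia [ 0.0016 -0.0135  0.    ]
-0.27476217917267753 0.4127333740681603
```

Aligned to within 0.5 mm. Easing down.

Request:
carry_out:
  increments:
    - [255,[-0.3,0.4,4],0]
    - [255,[0,0,4],0]
    - [255,[0,0,4],0]
    - [255,[0,0,4],0]
    - [255,[0,0,4],0]
    - [255,[0,0,4],0]
    - [255,[0,0,3],0]
    - [255,[0,0,3],0]

```text
time: 18.7
tool_pos: [0.5397, 0.1648, 0.0891]
ee_rot: [3.141, 0.0, 0.114]
wrist_force: [-0.8, 0.2, -4.8]
width: 0.0188
finger_force: 30.0
```

```bash
python3 s.py
```

```text
{'time': 18.7, 'tool_pos': array([0.5397, 0.1648, 0.0891]), 'ee_rot': array([3.1415, 0.0001, 0.1139]), 'wrist_force': array([-0.8054,  0.1891, -4.7998]), 'wrist_torque': array([ 0.0459, -0.0466, -0.0016]), 'joint_torque': array([  0.0011, -39.2045, -31.1085,   0.0128,  -0.0059,   0.    ]), 'width': 0.01878283761414697, 'finger_force': 29.96380027871055}
```

Request:
carry_out:
  increments:
    - [255,[0,0,2],0]
    - [255,[0,0,1.5],0]
    - [255,[0,0,1],0]
    - [255,[0,0,1],0]
    - [255,[0,0,0.5],0]
    - [255,[0,0,0.5],0]
    - [255,[0,0,0],0]
    - [255,[0,0,0],0]

```text
time: 19.5
tool_pos: [0.5397, 0.1648, 0.083]
ee_rot: [3.141, -0.0, 0.114]
wrist_force: [-0.4, 0.2, -4.4]
width: 0.0186
finger_force: 30.0
```

```bash
python3 s.py
```

```text
{'time': 19.5, 'tool_pos': array([0.5397, 0.1648, 0.083 ]), 'ee_rot': array([ 3.1415, -0.0002,  0.1139]), 'wrist_force': array([-0.3719,  0.1624, -4.4085]), 'wrist_torque': array([ 0.0226, -0.0783,  0.0183]), 'joint_torque': array([ -0.0003, -39.2257, -30.946 ,   0.0127,  -0.0596,   0.    ]), 'width': 0.018599851529345048, 'finger_force': 29.963656205145526}
```

Seating is expected near z = 0.0824. I'll keep going in half-millimetre rows until the force changes.

Request:
carry_out:
  increments:
    - [255,[0,0,0.4],0]
    - [255,[0,0,0.4],0]
    - [255,[0,0,0],0]
    - [255,[0,0,0],0]

```text
time: 19.9
tool_pos: [0.5397, 0.1648, 0.0822]
ee_rot: [3.142, -0.0, 0.114]
wrist_force: [-0.3, -0.6, -4.4]
width: 0.0185
finger_force: 30.0
```

Request:
carry_out:
  increments:
    - [255,[0,0,0.4],0]
    - [255,[0,0,0.4],0]
    - [255,[0,0,0],0]
    - [255,[0,0,0],0]

```text
time: 20.3
tool_pos: [0.5397, 0.1649, 0.0821]
ee_rot: [-3.141, -0.001, 0.114]
wrist_force: [-1.9, 0.1, 1.6]
width: 0.0185
finger_force: 30.0
```

Contact is at z = 0.0821, where it should be, with about 6 N of pressing. Releasing and rising.

Request:
carry_out:
  increments:
    - [230,[0,0,0],0]
    - [190,[0,0,0],0]
    - [147,[0,0,0],0]
    - [147,[0,0,0],0]
    - [147,[0,0,-5],0]
    - [147,[0,0,-20],0]
    - [147,[0,0,-40],0]
    - [147,[0,0,-40],0]

```text
time: 21.1
tool_pos: [0.5392, 0.1647, 0.1869]
ee_rot: [3.141, 0.002, 0.114]
wrist_force: [1.4, 0.5, -0.2]
width: 0.0396
finger_force: 0.0
```

Request:
carry_out:
  increments:
    - [147,[-30,0,-20],0]
    - [147,[-20,0,0],0]
    - [147,[0,0,0],0]
    - [147,[0,0,0],0]

```text
time: 21.5
tool_pos: [0.4903, 0.1591, 0.2065]
ee_rot: [3.141, -0.001, 0.114]
wrist_force: [0.7, -0.2, 0.0]
width: 0.04
finger_force: 0.0
```

```bash
python3 - <<'E'
from h import *
o=robot.get_obs(); c=robot.get_calibration("wrist"); im=robot.snapshot("wrist"); np.save("w7.npy",c)
t=robot.snapshot("top"); a=cv2.resize(t[180:310,160:490],(800,315),interpolation=cv2.INTER_CUBIC)
print({k:o[k] for k in("time","tool_pos","wrist_force","width")})
w=im[40:300,140:500]; w=cv2.resize(w,(394,285)); z=np.zeros((285,800,3),np.uint8); z[:,:394]=w
s=robot.snapshot("scene")[170:350,100:500]; z[:,400:]=cv2.resize(s,(400,180))[:, :].repeat(1,0)[:285] if 0 else cv2.copyMakeBorder(cv2.resize(s,(400,180)),0,105,0,0,cv2.BORDER_CONSTANT)
cv2.imwrite("pics/final.png",np.vstack([a,z])); cv2.imwrite("pics/w7.png",im)
for n,p in(("holeF",[.5807,.1692,.052]),("holeB",[.4972,.1597,.052]),("bolt",[.5389,.1644,.0785])): print(n,proj(c,p))
g=cv2.cvtColor(im,6); u,v=proj(c,[.5389,.1644,.064]).astype(int)
ci=cv2.HoughCircles(g[v-80:v+80,u-80:u+80],cv2.HOUGH_GRADIENT_ALT,1,60,param1=150,param2=.6,minRadius=28,maxRadius=60)
if ci is not None:
  for q in ci[0]: print("pulley",q,onz(c,q[0]+u-80,q[1]+v-80,.064))
E
```

```text
{'time': 21.5, 'tool_pos': array([0.4903, 0.1591, 0.2065]), 'wrist_force': array([ 0.6732, -0.1914,  0.0191]), 'width': 0.04001778690514912}
holeF [322.5157 105.3836]
holeB [322.3866 216.5763]
bolt [322.4364 166.2894]
pulley [78.     87.     46.6849] [0.5339 0.1657 0.064 ]
```

View pics/final.png

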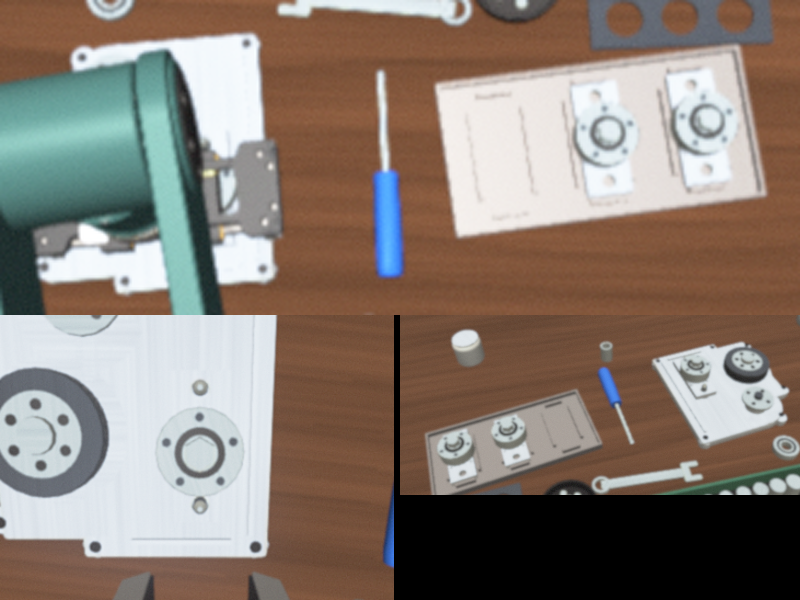

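The top, wrist and scene views agree. The idler sits square on the seat with both stud tips through its holes, the two dragging idlers lie in their nests, and the bystanders are untouched. Handing in.

```bash
python3 -c "
from bench import robot
print(robot.close_job())"
```

```text
the job is handed in; nothing more can be done
None
```

I turned all three pulleys about 70°: nests 1 and 2 drag (about 0.24 and 0.27 N m) and stay in the tray, and the free idler from nest 3 is fitted over both studs, foot home at about 6 N; job handed in at about 22 s, with no verdict returned.

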